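# Slide a plate off a slanted rack, pinch it and set it on the easel

## Robot

A 6-joint arm with a two-finger parallel gripper is mounted at the origin on a cart in front of the work surface, level with it; the furniture and walls round the work are solid. World frame = base frame: x ahead of the robot, y to its left, z up, the work surface at z = 0. Lengths are in m, angles in rad, forces in N, time in s.
With the tool pointing down it reaches from about 0.25 to 0.725 m from the base axis. Payload 4 kg.
Tool frame: the origin (TCP) lies at the very end of the fingers, on their centre line; the grasp point (between the pads) lies 19 mm behind it; z points along the fingers, y is the line along which they close (so a half turn about z gives the same grasp; the last joint's range is limited). The gripper opens to 85 mm and grips with 20 to 120 N. Pads are 22 mm wide; open, the fingers measure 114 mm over their backs; the gripper's body (76 mm by 85 mm) begins 54 mm behind the grasp point. The pads swing forward as they close: fully open they stand 13 mm farther back than shut.
Start: joints at [1.281, 0.241, 0.005, 1.335, 0, 1.571], TCP at [0.143, 0.479, 0.231] pointing down, gripper open.
Joint ranges: [-2.72, 2.72], [-1.05, 1.87], [-1.09, 1.28], [-1.99, 2.15], [-1.42, 1.44], [-3.14, 3.14]. Speed limits (rad/s): [2.79, 2.79, 3.14, 3.14, 3.14, 3.14].

## Interface

Orientations are given as a unit quaternion [x, y, z, w].
In Python, from workcell import bot gives the robot as it stands.
- The arm moves only by the tool carry_out, never from a script. Its argument "increments" is one flat list of numbers, 5 for each row, row after row: the finger opening in cm, from 0 to 8.54, then the shift along the tool's x, y, z in cm, then the turn about the tool's z in rad. A call has exactly 5 rows; each row shifts and turns the commanded pose from where the row before left it, along the tool's axes as they then stand; what a row does not reach is not made up. A row lasts 1/8 s, in which the tool goes at most 62.5 mm and 10.7 degrees, less where a joint would pass 70% of its speed; a pose out of reach is approached as far as the arm can. A call with a gripper value outside its range is refused whole. The fingers move at their own pace and stop on an object; the grip force is fixed at half the most. Time passes only in rows, so rows that do not move let the fingers close, or fill a call up. It gives the time, the measured TCP pose, the force, the opening and the grip force at its end, in the units of the state.
- bot.get_obs(): the state, without advancing time (a new reading comes with each control period).
- bot.camera(name): name is "side" or "top"; returns a dict with "pixels" (420x560x3 uint8, blue, green, red), "range_z" (420x560 float32, m along the optical axis (not along the pixel's ray), 0 where there is no reading), "mtx" (3x3 intrinsics, pixels), "D" ([k1, k2, p1, p2, k3] as OpenCV has them; the pictures are not rectified), "eye" and "attitude" of the camera in the world. Camera axes: x right, y down, z forward; pixel columns grow to the right and rows downward; lengths in m; the calibration is good to about 2 mm. A picture is of the moment at which its call begins.
- bot.job_done(): hands the job in; it is judged then, once.
Trained networks look in a picture, given as the dict that the camera call returned (one of the last four; its "shot" number tells which), for a name from the list of things; names that differ only in an ending like _2 or _b are one class to them, and where a whole thing is asked for, a point or a joint stands for the part that bears it (a point fixed in the world has none). Each returns a list of dicts, best first, with "p" (0 to 1); they miss things now and then, are a little off and sometimes report something else, mostly with a low value. They report only what shows in the picture. A call takes as long as a camera call. They do not tell look-alikes from the thing itself.
- bot.find_in(picture, name): "xyz" ([x, y, z] in m, in the coordinates of the camera as it stood for that picture, good to about 4 mm: the middle of the surface that is visible of it).
- bot.regions_of(picture, name): "mask" (420x560 bool, what is visible of it).
- bot.place_of(picture, name): "xyz" ([x, y, z] in m, in the coordinates of the camera as it stood for that picture, good to about 4 mm: a listed point, or the origin of a listed thing).
The state is a dict: "clock": time; "joint_pos": joint angles; "joint_vel": joint speeds; "tau": joint torques, N m; "eef_pos": TCP position; "tool_rot": TCP orientation; "ft_force": force on the tool from outside, world axes, zero at the start; "ft_torque": the same for the moment, N m; "grip_width": finger opening in m; "grasp_force": force on a finger pad.
Only numpy, scipy, OpenCV 4.12 (cv2) and the standard library are available. Lean on these libraries where they do the work, as an engineer would, in place of code of your own. Each camera call takes 0.05 s, during which the arm holds its last target. There are 200 camera calls.

## Task

Two white chromatography plates lean one on the other on the wide slanted drying rack. Slide only the front one lengthways along the ledge until its end sticks out about 5 cm past the rack's end with the small stop lug, the end nearer the robot, pinch that free end and lift the plate out. Set it down, without dropping it, on the ledge of the narrow slanted easel, same side up and same face outward, leaning flat against the board and roughly centred on it, and let go; leave the rear plate in the rack and do not disturb the things standing round about.

Things in the scene. Friction and masses are not known exactly. Their poses are not given: they have to be found in the camera images.
- rack: wide slanted rack fixed to the bench; grey metal board and ledge 160 mm long, on steel legs and a dark foot plate 132x110x8 mm. Origin on the bench under its middle, x along the board (-x end nearer the robot), z up. The board leans back 35 deg toward +y: its face looks along n = (0, -0.819, 0.574), up the slope is u = (0, 0.574, 0.819)
- rack_end (a point): -x end of the rack's line where face meets ledge (n = 0, u = 0): (-0.080, -0.020, 0.045) in the rack's frame, axes as the rack's. The board is 6 mm thick and reaches 112 mm up the slope from this line; the ledge sticks out 32 mm along n and is 8 mm thick. Beyond this end and beyond the +x end there is free space
- rack_lug (a point): middle of the steel stop lug on the rack's face at its -x end: it spans x = -0.080 to -0.074, 6 mm out from the face, 5 to 60 mm up the slope. It holds back the rear plate; the front plate passes over it. The +x end has no stop
- easel: narrow slanted easel fixed to the bench, empty at the start; same slope, n and u directions and section as the rack, but board and ledge only 56 mm wide, so that a plate sticks out on both sides; foot plate 52x110x8 mm. Origin on the bench under its middle, x along the board, z up
- easel_seat (a point): middle of the easel's line where face meets ledge (n = 0, u = 0): (0, -0.020, 0.045) in the easel's frame. A plate centred and home has its centre 4 mm along n and 50 mm along u from here, and its x and z axes along the easel's
- front_plate: front white plate, rigid, 150 mm long, 100 high, 8 thick, 0.1 to 0.21 kg. Origin at its centre; axes parallel to the rack's at the start: x along its length, z vertical (not along the plate), so its thickness runs along n, its height along u. It starts with its centre 12 mm along n and 50 mm along u from the rack's ledge line, flat on the rear plate; slides with about 1 to 3 N
- front_plate_near (a point): middle of the front plate's end edge nearer the robot, 75 mm from its centre along its -x
- rear_plate: rear white plate, same size and axes as the front one, flat against the rack's face (centre 4 mm along n), behind the front plate, whose +x end is level with its own or up to 12 mm beyond
- timer: white bench timer, 66 x 62 x 22 mm, loose, lies between rack and easel; origin at the centre of its underside, bystander
- petri_dish: closed petri dish, 62 mm across, 15 mm high, loose, lies between rack and easel; origin at the centre of its underside, bystander
- beaker: beaker, about 64 mm across, 75 mm high, loose, stands beyond the two rests; origin at the centre of its underside, bystander
- reagent_bottle: reagent bottle with blue cap, 56 mm across, 110 mm high, loose, stands beyond the two rests; origin at the centre of its underside, bystander
Not all that is in view belongs to the job. Leave any blue or red look-alike of the easel alone.

How it is judged:
On the way:
1. the front plate, still leaning in the rack, sticks out at least 30 mm past the rack's end by the stop lug (x of front_plate_near in the frame of rack below -0.11 m and y of front_plate in the frame of rack between -0.01315 and 0.01085 m and z of front_plate in the frame of rack between 0.08084 and 0.10484 m and angle between front_plate's own z axis and vertical below 0.12 rad), for 0.2 s.
At the end, for the whole second after the job is handed in: the front plate leans home on the easel: across the board within 8 mm, lean within 0.10 rad, turned under 0.12 rad, its middle within 20 mm of the easel's, released and at rest; the rear plate is within 20 mm of its start (x of front_plate in the frame of easel between -0.02 and 0.02 m and y of front_plate in the frame of easel between -0.0026 and 0.0134 m and z of front_plate in the frame of easel between 0.08025 and 0.09625 m and angle between front_plate's own z axis and vertical below 0.1 rad and angle between the x axis of front_plate and the x axis of easel, either way round below 0.12 rad and linear speed of front_plate below 0.02 m/s and contact force between front_plate and the fingers below 0.1 N and distance of rear_plate from where it was at the start of the episode below 0.02 m); the robot touches nothing.
It fails at once if the rear plate is shifted by more than 20 mm (distance of rear_plate from where it was at the start of the episode above 0.02 m).
It fails at once if the front plate is dropped or thrown (faster than 0.5 m/s while the fingers do not touch it) (linear speed of front_plate above 0.5 m/s and contact force between front_plate and the fingers below 0.1 N).
It fails at once if a bystander is moved by more than 30 mm (distance of any of timer, petri_dish, beaker, reagent_bottle from where it was at the start of the episode above 0.03 m).
It also fails if it takes over 58 s, if anything falls off the work surface, if the arm or the gripper's body presses on something with over 40 N, if the wrist force passes 120 N, or if a joint passes its speed limit or range.

## Working session

There is one attempt and no reset: what is moved stays moved. The work goes in short steps, Python scripts to look and compute and a tool call to move; the robot and the scene stay as the last step left them, time stands still between calls to the robot, and variables do not carry over. Pictures are saved under pics/ and viewed, at most 10 in all, crops included, and the job is handed in when it is done.

Besides the shell and the picture viewer there is one more tool, called after "Call:" as name(argument=value, ...) on one line, values as JSON. carry_out: Moves the arm, as the interface text tells. Its arguments: {"type":"object","properties":{"increments":{"type":"array","items":{"type":"number"}}},"required":["increments"]}

```bash
mkdir -p pics; cat > h.py <<'E'
import numpy as np, cv2
from scipy.spatial.transform import Rotation as R
from workcell import bot
def world(c,p):
    a=np.array(c["attitude"]); M=a if a.shape==(3,3) else R.from_quat(a).as_matrix()
    return M@np.array(p)+np.array(c["eye"])
def pix(c,p):
    q,_=cv2.projectPoints(np.array([p],float),np.zeros(3),np.zeros(3),np.array(c["mtx"]),np.array(c["D"])); return q.ravel().round().astype(int)
E
python3 - <<'E'
from h import *
o=bot.get_obs(); print({k:np.round(v,3) for k,v in o.items()})
for n in("side","top"):
    c=bot.camera(n); cv2.imwrite(f"pics/{n}0.png",c["pixels"]); print(n,c["eye"],c["attitude"])
    for t in "rack rack_end rack_lug easel easel_seat front_plate front_plate_near rear_plate timer petri_dish beaker reagent_bottle".split():
        print(t,[(round(d["p"],2),world(c,d["xyz"]).round(3).tolist(),pix(c,d["xyz"]).tolist()) for d in bot.place_of(c,t)[:4]])
E
```

```text
{'clock': np.float64(0.0), 'joint_pos': array([1.281, 0.241, 0.004, 1.335, 0.   , 1.571]), 'joint_vel': array([-0.   , -0.   , -0.001, -0.001,  0.001, -0.   ]), 'tau': array([-0.0000e+00, -3.7232e+01,  2.5241e+01,  1.7000e-02,  0.0000e+00,
        0.0000e+00]), 'eef_pos': array([0.143, 0.479, 0.23 ]), 'tool_rot': array([ 0.144,  0.99 , -0.001, -0.   ]), 'ft_force': array([-0.764,  0.232, -0.081]), 'ft_torque': array([ 0.014,  0.015, -0.025]), 'grasp_force': np.float64(0.0), 'grip_width': np.float64(0.086)}
side [ 0.82978709 -0.92050017  0.99905589] [ 0.91183635  0.13844118 -0.05519834 -0.38254628]
rack [(0.77, [0.571, -0.178, -0.002], [261, 265])]
rack_end [(0.77, [0.494, -0.213, 0.046], [227, 256])]
rack_lug [(0.86, [0.502, -0.198, 0.074], [231, 245]), (0.46, [0.463, 0.019, 0.001], [247, 205])]
easel [(0.68, [0.547, 0.152, 0.0], [286, 182]), (0.67, [0.716, 0.226, -0.002], [345, 178]), (0.64, [0.383, 0.215, -0.001], [243, 159])]
easel_seat [(0.76, [0.549, 0.137, 0.046], [286, 174]), (0.65, [0.716, 0.208, 0.045], [345, 170]), (0.56, [0.379, 0.198, 0.047], [240, 151])]
front_plate [(0.
[... 812 characters left out ...]
4, [0.378, 0.216, 0.002], [187, 300]), (0.93, [0.717, 0.224, 0.002], [189, 165]), (0.75, [0.544, 0.151, 0.001], [216, 232])]
easel_seat [(0.87, [0.72, 0.212, 0.046], [190, 159]), (0.74, [0.543, 0.13, 0.042], [222, 231]), (0.7, [0.381, 0.199, 0.043], [190, 300])]
front_plate [(0.76, [0.579, -0.179, 0.092], [352, 214])]
front_plate_near [(0.82, [0.507, -0.192, 0.089], [359, 246])]
rear_plate [(0.83, [0.578, -0.173, 0.087], [349, 215]), (0.15, [0.77, -0.091, 0.001], [312, 146])]
timer []
petri_dish [(0.69, [0.674, 0.028, -0.001], [265, 182])]
beaker [(0.61, [0.575, -0.174, 0.089], [350, 216]), (0.57, [0.769, -0.091, -0.001], [312, 146])]
reagent_bottle [(0.64, [0.779, 0.077, -0.0], [247, 142])]
```

View pics/side0.png

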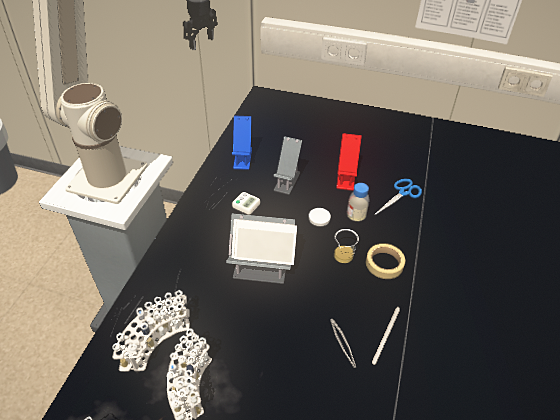

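View pics/top0.png

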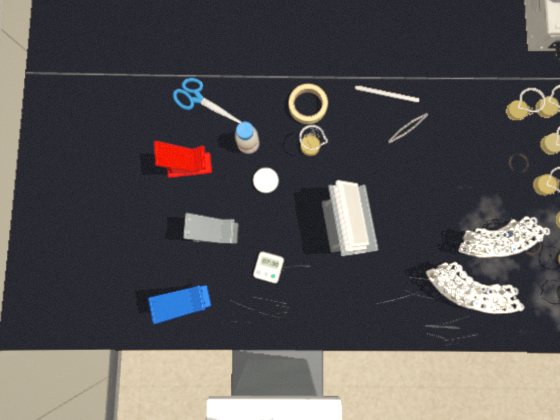

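Scene: the side view shows the rack with the plates at (263,245). Three things could be taken for the easel: grey (286,180), blue (243,145) and red (348,165). The white timer (246,203) and the rear plate could be taken for the front plate. I choose the grey easel and the front plate in the rack. Next I refine the yaws from depth and check the choice in one crop.

```bash
cat >> h.py <<'E'
def cloud(c,m):
    v,u=np.nonzero(m&(c["range_z"]>0)); z=c["range_z"][v,u]
    n=cv2.undistortPoints(np.stack([u,v],1).astype(np.float64)[:,None],np.array(c["mtx"]),np.array(c["D"]))[:,0]
    P=np.c_[n*z[:,None],z]
    return np.array([world(c,p) for p in P])
def plane(P,it=4,tol=.004):
    Q=P
    for _ in range(it):
        m=np.median(Q,0) if _==0 else Q.mean(0); n=np.linalg.svd(Q-m,full_matrices=False)[2][2]
        n*=np.sign(n[2]); Q=P[abs((P-m)@n)<max(tol,.02/(2**(2*_)))]
    return n,Q.mean(0),Q
E
python3 - <<'E'
from h import *
for n in("side","top"):
    c=bot.camera(n)
    for t in("front_plate","rear_plate","rack","easel"):
        for d in bot.regions_of(c,t)[:3]:
            P=cloud(c,d["mask"]); k=d["mask"]; v,u=np.nonzero(k)
            nn,m,Q=plane(P); yaw=np.arctan2(nn[0],-nn[1])
            e=np.array([np.cos(yaw),np.sin(yaw),0]);s=np.array([-.574*np.sin(yaw),.574*np.cos(yaw),.819])
            a=(Q-m)@e;b=(Q-m)@s
            r=cv2.minAreaRect(np.c_[a,b].astype(np.float32)*1000)
            print(n,t,round(d["p"],2),[int(u.mean()),int(v.mean())],len(Q),"n",nn.round(3),"yaw",yaw.round(3),"m",m.round(4),"x",(np.percentile(a,[1,99])).round(3),"u",np.percentile(b,[1,99]).round(3),"rect",np.round(r[1],0),round(r[2],1))
    if n=="side": cv2.imwrite("pics/crop.png",cv2.resize(c["pixels"][125:285,210:380],None,fx=3.5,fy=3.5,interpolation=cv2.INTER_CUBIC))
E
```

```text
side front_plate 0.92 [265, 241] 2191 n [ 0.142 -0.807  0.574] yaw 0.174 m [ 0.5851 -0.1803  0.0972] x [-0.074  0.073] u [-0.05   0.048] rect [101. 150.] 89.8
side rear_plate 0.63 [233, 232] 47 n [ 0.985 -0.034  0.17 ] yaw 1.536 m [ 0.5034 -0.1811  0.1022] x [-0.03   0.019] u [-0.036  0.022] rect [77. 11.] 51.9
side rack 0.8 [258, 256] 488 n [ 0.143 -0.818  0.557] yaw 0.173 m [ 0.5658 -0.1688  0.0886] x [-0.074  0.078] u [-0.106  0.059] rect [156. 172.] 0.2
side easel 0.97 [348, 161] 151 n [ 0.988 -0.062  0.142] yaw 1.508 m [0.7198 0.2244 0.0684] x [-0.054  0.045] u [-0.061  0.062] rect [191. 127.] 0.8
side easel 0.71 [241, 141] 544 n [ 0.231 -0.789  0.569] yaw 0.285 m [0.3776 0.224  0.0839] x [-0.028  0.026] u [-0.098  0.064] rect [167.  56.] 88.7
side easel 0.69 [287, 165] 156 n [ 0.911 -0.353  0.216] yaw 1.201 m [0.5513 0.1542 0.0663] x [-0.057  0.041] u [-0.061  0.067] rect [101. 131.] 2.5
top front_plate 0.66 [351, 213] 1268 n [ 0.141 -0.8    0.582] yaw 0.175 m [ 0.5798 -0.1769  0.1012] x [-0.073  0.074] u [-0.056  0.044] rect [106. 149.] 89.9
top rack 0.83 [346, 223] 101 n [ 0.844 -0.421  0.333] yaw 1.108 m [ 0.5507 -0.1672  0.0578] x [-0.081  0.064] u [-0.056  0.082] rect [125. 145.] 17.3
top rack 0.62 [267, 267] 590 n [ 0.001 -0.007  1.   ] yaw 0.218 m [0.4582 0.0187 0.0182] x [-0.036  0.035] u [-0.02   0.019] rect [40. 73.] 73.8
top easel 0.93 [178, 302] 1133 n [ 0.207 -0.788  0.58 ] yaw 0.257 m [0.3739 0.2245 0.0859] x [-0.026  0.027] u [-0.101  0.063] rect [ 55. 171.] 0.0
top easel 0.75 [209, 229] 1001 n [-0.036 -0.809  0.587] yaw -0.044 m [0.5441 0.1606 0.0864] x [-0.027  0.028] u [-0.101  0.062] rect [168.  56.] 89.8
top easel 0.69 [181, 159] 250 n [-0.914 -0.345  0.215] yaw -1.209 m [0.7094 0.2288 0.0623] x [-0.041  0.057] u [-0.056  0.072] rect [130. 105.] 87.5
```

View pics/crop.png

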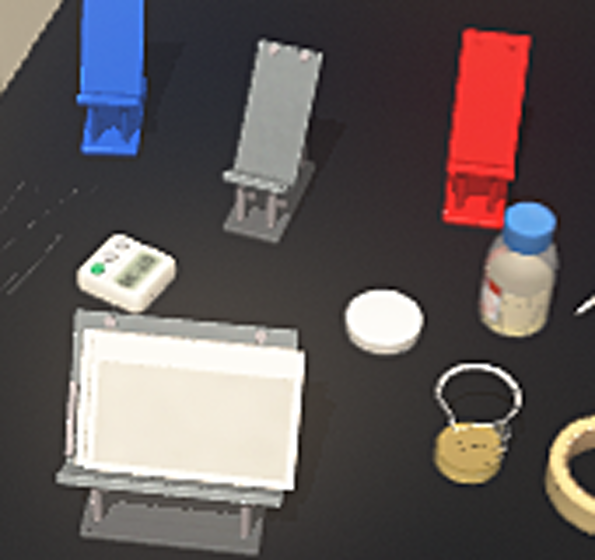

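The crop shows the grey easel at crop (270,130), with the blue and red look-alikes on either side. The front plate, at crop (200,420), lies a little to the +x side of the rear plate, whose edge shows at crop (90,380), with the lug at the left. I use rack O≈(0.5705,-0.178) with yaw 0.174, and a grey easel yaw of about -0.044.

First I turn the tool, then travel above the rack's +x end with the fingers shut.

Call:
carry_out(increments=[0,0,0,0,0.18,0,0,0,0,0.18,0,0,0,0,0.18,0,0,0,0,0.18,0,0,0,0,0.18])

```text
clock: 2.42
eef_pos: [0.1429, 0.4792, 0.2313]
tool_rot: [0.563, 0.827, -0.0, -0.0]
ft_force: [-0.6, -0.6, -0.1]
grip_width: -0.0001
grasp_force: 0.0
```

Call:
carry_out(increments=[0,0,0,0,0.18,0,0,0,0,0.027,0,-4.66,2.59,0,0,0,-4.66,2.59,0,0,0,-4.66,2.59,0,0])

```text
clock: 3.05
eef_pos: [0.2443, 0.3538, 0.2314]
tool_rot: [0.642, 0.767, 0.0, 0.0]
ft_force: [0.0, 0.6, 0.1]
grip_width: 0.0003
grasp_force: 0.0
```

Call:
carry_out(increments=[0,-4.66,2.59,0,0,0,-4.66,2.59,0,0,0,-4.66,2.59,0,0,0,-4.66,2.59,0,0,0,-4.66,2.59,0,0])

```text
clock: 3.68
eef_pos: [0.4125, 0.1464, 0.2316]
tool_rot: [0.642, 0.767, 0.0, 0.0]
ft_force: [0.9, -0.1, -0.7]
grip_width: -0.0001
grasp_force: 0.0
```

Call:
carry_out(increments=[0,-4.66,2.59,0,0,0,-4.66,2.59,0,0,0,-4.66,2.59,0,0,0,-4.66,2.59,0,0,0,-4.66,2.59,0,0])

```text
clock: 4.3
eef_pos: [0.5804, -0.0607, 0.2313]
tool_rot: [0.642, 0.767, 0.0, 0.0]
ft_force: [0.2, 0.1, 0.0]
grip_width: -0.0
grasp_force: 0.0
```

```bash
cat >> h.py <<'E'
O=np.array([.5705,-.178]);YAW=.174
Eo=None
def fr(p,o=O,y=YAW):
    c,s=np.cos(y),np.sin(y); d=np.array(p)[:2]-o; return np.array([c*d[0]+s*d[1],-s*d[0]+c*d[1],p[2]])
def unfr(p,o=O,y=YAW):
    c,s=np.cos(y),np.sin(y); return np.array([o[0]+c*p[0]-s*p[1],o[1]+s*p[0]+c*p[1],p[2]])
def togo(t):
    o=bot.get_obs(); r=R.from_quat(o["tool_rot"]); return 100*r.inv().apply(np.array(t)-o["eef_pos"])
def tyaw():  # world angles of tool x
    x=R.from_quat(bot.get_obs()["tool_rot"]).as_matrix()[:,0]; return np.arctan2(x[1],x[0])
E
python3 - <<'E'
from h import *
o=bot.get_obs();print(o["clock"],o["eef_pos"],o["joint_pos"].round(3),tyaw(),fr(o["eef_pos"]))
print(togo(unfr([.108,-.024,.077])), "turn",tyaw()-(YAW+np.pi/2))
c=bot.camera("top")
P=cloud(c,(np.arange(420)[:,None]<400)&np.ones((420,560),bool))
# grey easel board fit from both cameras: box around it
for n in("side","top"):
    c=bot.camera(n);P=cloud(c,np.ones((420,560),bool))
    k=(abs(P[:,0]-.545)<.05)&(P[:,1]>.125)&(P[:,1]<.25)&(P[:,2]>.055)&(P[:,2]<.15)
    nn,m,Q=plane(P[k],5,.003); yaw=np.arctan2(nn[0],-nn[1]); ee=np.array([np.cos(yaw),np.sin(yaw),0])
    q=(Q-m)@ee; print(n,len(Q),nn.round(3),round(yaw,3),m.round(4),np.percentile(q,[1,99]).round(3))
E
```

```text
4.3 [ 0.58037347 -0.06072165  0.231322  ] [-0.104  0.409  0.242  1.404  0.     1.29 ] 1.7471350735886257 [0.030028   0.11379814 0.231322  ]
[-13.80009781   7.7591574   15.43324856] turn 0.0023387467937292516
side 119 [-0.005 -0.807  0.59 ] -0.006 [0.5598 0.1544 0.0777] [-0.02   0.016]
top 786 [-0.029 -0.821  0.57 ] -0.036 [0.5447 0.1694 0.0985] [-0.027  0.027]
```

Call:
carry_out(increments=[0,-2.76,1.55,0,0,0,-2.76,1.55,0,0,0,-2.76,1.55,0,0,0,-2.76,1.55,0,0,0,-2.76,1.56,0,0])

```text
clock: 5.08
eef_pos: [0.6799, -0.1808, 0.2318]
tool_rot: [0.642, 0.767, 0.0, -0.0]
ft_force: [0.2, 0.1, 0.5]
grip_width: -0.0003
grasp_force: 0.0
```

Call:
carry_out(increments=[0,0,0,3.1,0,0,0,0,3.1,0,0,0,0,3.1,0,0,0,0,3.1,0,0,0,0,3.0,0])

```text
clock: 5.7
eef_pos: [0.6792, -0.18, 0.0767]
tool_rot: [0.642, 0.767, 0.0, -0.0]
ft_force: [0.3, -1.1, -0.3]
grip_width: -0.0
grasp_force: 0.0
```

```bash
python3 - <<'E'
from h import *
o=bot.get_obs();print(o["clock"],fr(o["eef_pos"]),o["ft_force"])
c=bot.camera("side");cv2.imwrite("pics/s1.png",cv2.resize(c["pixels"][190:290,200:340],None,fx=5,fy=5,interpolation=cv2.INTER_CUBIC))
E
```

```text
5.7 [ 0.10667464 -0.02083209  0.07666258] [ 0.28548672 -1.10881092 -0.31497205]
```

View pics/s1.png

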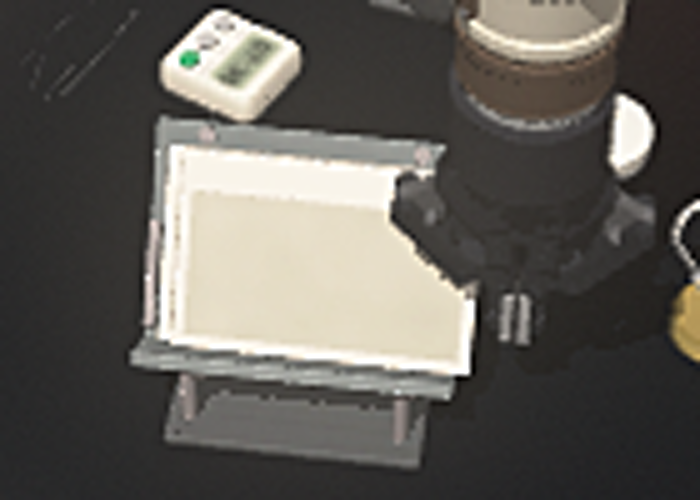

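The shut fingertips are at (515,320), just right of the plate's +x end at (475,340) and in front of it. The knuckles are above the plate. I push with a small forward correction.

Call:
carry_out(increments=[0,-0.2,0,0,0,0,0,-0.5,0,0,0,0,-0.5,0,0,0,0,-0.5,0,0,0,0,-0.5,0,0])

```text
clock: 6.38
eef_pos: [0.6613, -0.1873, 0.0786]
tool_rot: [0.643, 0.766, 0.001, 0.001]
ft_force: [2.5, 0.4, 1.6]
grip_width: -0.0001
grasp_force: 1.3
```

Call:
carry_out(increments=[0,0,-0.5,0,0,0,0,-0.5,0,0,0,0,-0.5,0,0,0,0,-0.5,0,0,0,0,-0.5,0,0])

```text
clock: 7.0
eef_pos: [0.6355, -0.1916, 0.0773]
tool_rot: [0.643, 0.766, -0.0, 0.0]
ft_force: [4.1, 0.1, 2.7]
grip_width: 0.0001
grasp_force: 1.6
```

```bash
cat >> h.py <<'E'
def plates():
    for n in("side","top"):
        c=bot.camera(n)
        for t in("front_plate","front_plate_near","rear_plate"):
            print(n,t,[(round(d["p"],2),fr(world(c,d["xyz"])).round(3).tolist()) for d in bot.place_of(c,t)[:2]])
        r=bot.regions_of(c,"front_plate")
        if r:
            P=cloud(c,r[0]["mask"]);nn,m,Q=plane(P);q=np.array([fr(p) for p in Q]);print("  n",nn.round(3),"x",np.percentile(q[:,0],[.5,2,98,99.5]).round(3),"m",fr(m).round(4))
    return c
E
python3 - <<'E'
from h import *
o=bot.get_obs();print(o["clock"],fr(o["eef_pos"]),o["ft_force"]); plates()
E
```

```text
7.0 [ 0.06166093 -0.02465041  0.07732345] [4.08776253 0.12725069 2.66778144]
side front_plate [(0.85, [-0.018, -0.003, 0.092]), (0.56, [0.145, 0.184, -0.002])]
side front_plate_near [(0.78, [-0.096, 0.002, 0.097])]
side rear_plate []
  n [ 0.14  -0.802  0.58 ] x [-0.092 -0.09   0.048  0.055] m [-0.0301 -0.0087  0.0917]
top front_plate [(0.5, [-0.024, 0.0, 0.092])]
top front_plate_near []
top rear_plate [(0.62, [0.0, 0.003, 0.089])]
  n [ 0.134 -0.792  0.596] x [-0.005 -0.003  0.05   0.051] m [0.0285 0.0134 0.1205]
```

The plate slides well: its near end is at about -0.094 and the rear plate is unmoved. I push another 37 mm.

Call:
carry_out(increments=[0,0,-0.5,0,0,0,0,-0.5,0,0,0,0,-0.5,0,0,0,0,-0.5,0,0,0,0,-0.5,0,0])

```text
clock: 8.12
eef_pos: [0.6108, -0.1959, 0.0775]
tool_rot: [0.643, 0.766, 0.0, 0.0]
ft_force: [0.8, -0.0, -0.7]
grip_width: 0.0001
grasp_force: 0.5
```

Call:
carry_out(increments=[0,0,-0.5,0,0,0,0,-0.5,0,0,0,0,-0.2,0,0,0,0,0,0,0,0,0,0,0,0])

```text
clock: 8.75
eef_pos: [0.599, -0.1979, 0.0772]
tool_rot: [0.643, 0.766, -0.0, -0.0]
ft_force: [0.4, 0.1, -0.6]
grip_width: -0.0001
grasp_force: 0.0
```

```bash
python3 - <<'E'
from h import *
o=bot.get_obs();print(o["clock"],fr(o["eef_pos"]),o["ft_force"]); plates()
E
```

```text
8.75 [ 0.02466867 -0.02453593  0.07722647] [ 0.37947447  0.05432907 -0.56171022]
side front_plate [(0.86, [-0.053, -0.005, 0.093])]
side front_plate_near [(0.91, [-0.134, 0.004, 0.093])]
side rear_plate [(0.86, [0.007, 0.004, 0.091])]
  n [ 0.139 -0.807  0.574] x [-0.129 -0.128  0.01   0.017] m [-0.0681 -0.0087  0.0915]
top front_plate [(0.58, [-0.059, -0.001, 0.092])]
top front_plate_near []
top rear_plate [(0.97, [0.002, 0.004, 0.088])]
  n [ 0.133 -0.788  0.601] x [-0.064 -0.059  0.015  0.015] m [-0.0153  0.0109  0.1167]
```

The front plate sticks out about 50 mm and is still leaning flat. I retreat, turn the tool a quarter turn, open the fingers and go over the free end.

Call:
carry_out(increments=[0,0,0.6,0,0,0,0,0,-4.4,0,0,0,0,-4.4,0,0,0,0,-4.4,0,0,0.67,-4.63,0,0])

```text
clock: 9.88
eef_pos: [0.5642, -0.1994, 0.2144]
tool_rot: [0.642, 0.766, 0.002, 0.006]
ft_force: [-0.5, -1.0, -1.5]
grip_width: -0.0
grasp_force: 0.0
```

Call:
carry_out(increments=[8.54,0.67,-4.63,0,0,8.54,0.67,-4.63,0,0,8.54,0,0,0,-0.175,8.54,0,0,0,-0.175,8.54,0,0,0,-0.175])

```text
clock: 10.5
eef_pos: [0.4652, -0.2011, 0.2097]
tool_rot: [0.42, 0.908, 0.0, 0.0]
ft_force: [-0.3, 1.3, 0.5]
grip_width: 0.0855
grasp_force: 0.0
```

Call:
carry_out(increments=[8.54,0,0,0,-0.175,8.54,0,0,0,-0.175,8.54,0,0,0,-0.175,8.54,0,0,0,-0.175,8.54,0,0,0,-0.175])

```text
clock: 11.12
eef_pos: [0.4653, -0.2011, 0.2095]
tool_rot: [-0.005, 1.0, -0.0, 0.0]
ft_force: [0.5, -0.6, -0.0]
grip_width: 0.0854
grasp_force: 0.0
```

Call:
carry_out(increments=[8.54,0,0,0,-0.173,8.54,0,0,0,0,8.54,0,0,0,0,8.54,0,0,0,0,8.54,0,0,0,0])

```text
clock: 11.75
eef_pos: [0.4649, -0.2011, 0.2093]
tool_rot: [-0.088, 0.996, 0.0, -0.0]
ft_force: [-0.0, -0.4, -0.3]
grip_width: 0.0853
grasp_force: 0.0
```

```bash
python3 - <<'E'
from h import *
o=bot.get_obs();print(o["clock"],fr(o["eef_pos"]),o["joint_pos"].round(2),o["grip_width"]); plates()
print(togo(unfr([-.108,-.0045,.09])),"turn",tyaw()-YAW)
E
```

```text
11.75 [-0.10799466 -0.00444097  0.20931304] [-0.41  0.26 -0.02  1.28  0.   -0.58] 0.08525974967871555
side front_plate [(0.65, [-0.055, -0.007, 0.093])]
side front_plate_near [(0.88, [-0.129, -0.002, 0.095])]
side rear_plate [(0.79, [0.008, 0.003, 0.091])]
  n [ 0.138 -0.807  0.574] x [-0.129 -0.127  0.017  0.019] m [-0.0547 -0.0049  0.0968]
top front_plate [(0.68, [-0.06, 0.0, 0.089]), (0.68, [-0.081, -0.017, 0.043])]
top front_plate_near [(0.9, [-0.134, 0.001, 0.09])]
top rear_plate [(0.87, [0.005, 0.002, 0.085])]
  n [ 0.141 -0.801  0.583] x [-0.129 -0.092  0.014  0.016] m [-3.880e-02 -1.000e-04  1.017e-01]
[-2.14042687e-03 -6.66433867e-03  1.19300616e+01] turn -3.13943901291326
```

Call:
carry_out(increments=[8.54,0,0,3.0,0,8.54,0,0,3.0,0,8.54,0,0,3.0,0,8.54,0,0,2.9,0,8.54,0,0,0,0])

```text
clock: 12.88
eef_pos: [0.4629, -0.2002, 0.0882]
tool_rot: [-0.088, 0.996, 0.001, -0.002]
ft_force: [-0.0, -0.1, 0.2]
grip_width: 0.0855
grasp_force: 0.0
```

```bash
python3 - <<'E'
from h import *
o=bot.get_obs();print(o["clock"],fr(o["eef_pos"]),o["ft_force"],o["grip_width"]); 
c=bot.camera("side");cv2.imwrite("pics/s2.png",cv2.resize(c["pixels"][190:290,170:310],None,fx=5,fy=5,interpolation=cv2.INTER_CUBIC))
E
```

```text
12.875 [-0.10983869 -0.00324463  0.08823083] [-0.02870625 -0.08737274  0.16911231] 0.08551919127992282
```

View pics/s2.png

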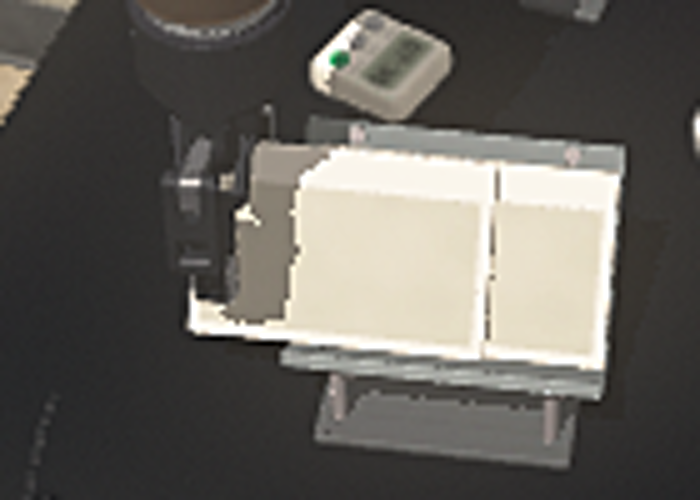

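The front plate's free end is at (190,310), with the front finger before it at (195,220). The rear plate is at home on the right. I close while shifting toward the front, so the rear finger tips the plate upright.

Call:
carry_out(increments=[7.4,0,-0.3,-0.2,0,6.3,0,-0.3,0,0,5.2,0,-0.3,0,0,4.1,0,-0.3,0,0,3.2,0,-0.3,0,0])

```text
clock: 13.55
eef_pos: [0.4676, -0.2162, 0.0924]
tool_rot: [-0.088, 0.996, -0.0, 0.0]
ft_force: [0.2, 1.1, 0.7]
grip_width: 0.0322
grasp_force: 0.0
```

Call:
carry_out(increments=[2.4,0,-0.3,0,0,1.6,0,-0.3,0,0,0.9,0,-0.3,0,0,0,0,0,0,0,0,0,0,0,0])

```text
clock: 14.18
eef_pos: [0.4693, -0.2256, 0.0924]
tool_rot: [-0.088, 0.996, -0.001, 0.0]
ft_force: [0.9, -3.6, -1.5]
grip_width: 0.0075
grasp_force: 58.5
```

```bash
python3 - <<'E'
from h import *
o=bot.get_obs();print(o["clock"],fr(o["eef_pos"]),o["ft_force"],o["grip_width"],o["grasp_force"]); plates()
c=bot.camera("side");cv2.imwrite("pics/s3.png",cv2.resize(c["pixels"][190:290,170:310],None,fx=5,fy=5,interpolation=cv2.INTER_CUBIC))
E
```

```text
14.175 [-0.10792055 -0.02938197  0.09238841] [ 0.93980724 -3.63710718 -1.54207594] 0.007455830124135319 58.52688431739807
side front_plate [(0.71, [-0.054, -0.032, 0.104])]
side front_plate_near [(0.85, [-0.13, -0.024, 0.105])]
side rear_plate [(0.61, [0.007, 0.002, 0.092]), (0.3, [-0.074, 0.211, 0.001])]
  n [ 0.17  -0.985  0.011] x [-0.124 -0.119  0.017  0.018] m [-0.0429 -0.0328  0.105 ]
top front_plate [(0.77, [-0.059, -0.029, 0.1])]
top front_plate_near []
top rear_plate [(0.78, [0.005, 0.003, 0.09])]
  n [-0.167  0.986  0.018] x [-0.081 -0.078  0.013  0.015] m [-0.0316 -0.0244  0.1191]
```

View pics/s3.png

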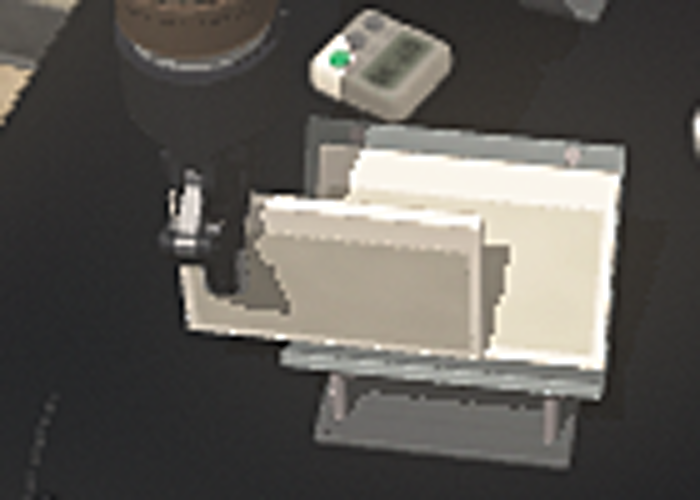

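The plate stands upright in the grip, front plate centre at (370,280), and the rear plate is still in place. I lift.

Call:
carry_out(increments=[0,0,0,-1.0,0,0,0,0,-1.5,0,0,0,0,-2.0,0,0,0,0,-2.5,0,0,0,0,-2.5,0])

```text
clock: 15.35
eef_pos: [0.4689, -0.2237, 0.1888]
tool_rot: [-0.088, 0.996, 0.001, 0.0]
ft_force: [0.8, -1.2, -2.3]
grip_width: 0.0074
grasp_force: 58.6
```

Call:
carry_out(increments=[0,0,0,-2.0,0,0,0,0,-1.5,0,0,0,0,0,0,0,0,0,0,0,0,0,0,0,0])

```text
clock: 15.98
eef_pos: [0.4685, -0.2244, 0.2212]
tool_rot: [-0.088, 0.996, 0.001, -0.001]
ft_force: [-0.8, 0.2, -1.9]
grip_width: 0.007
grasp_force: 58.7
```

```bash
cat >> h.py <<'E'
EO=np.array([.5443,.1525]);EY=-.04
def held():
    o=bot.get_obs(); t=o["eef_pos"];r=R.from_quat(o["tool_rot"]);print("t",o["clock"],"tcp",t.round(4),"f",o["ft_force"].round(1),o["grip_width"],o["grasp_force"])
    for n in("side","top"):
        c=bot.camera(n)
        for nm in("front_plate","front_plate_near"):
            print(n,nm,"tool cm",[(round(d["p"],2),(100*r.inv().apply(world(c,d["xyz"])-t)).round(2).tolist()) for d in bot.place_of(c,nm)[:1]])
        d=bot.regions_of(c,"front_plate")
        if d:
            P=cloud(c,d[0]["mask"]);nn,m,Q=plane(P);q=100*r.inv().apply(Q-t)
            print("  n tool",r.inv().apply(nn).round(3),"x",np.percentile(q[:,0],[.5,2,98,99.5]).round(2),"z",np.percentile(q[:,2],[.5,2,98,99.5]).round(2),cv2.minAreaRect(q[:,[0,2]].astype(np.float32)))
    return c
E
python3 - <<'E'
from h import *
held()
c=bot.camera("side"); print([(round(d["p"],2),fr(world(c,d["xyz"])).round(3).tolist()) for d in bot.place_of(c,"rear_plate")])
E
```

```text
t 15.975 tcp [ 0.4685 -0.2244  0.2212] f [-0.8  0.2 -1.9] 0.0070319300605425974 58.69196355342865
side front_plate tool cm [(0.58, [-5.23, -0.32, -1.38])]
side front_plate_near tool cm [(0.75, [2.16, 0.52, -1.15])]
  n tool [ 0.177 -0.972 -0.155] x [-37.82 -37.69 -33.42 -33.25] z [10.78 10.93 21.2  21.51] ((-35.5188102722168, 16.14629364013672), (10.784281730651855, 4.6347761154174805), 88.33809661865234)
top front_plate tool cm [(0.97, [-5.02, 0.22, -1.04])]
top front_plate_near tool cm []
  n tool [-0.003  1.    -0.01 ] x [-12.39 -12.25  -1.97  -1.58] z [-6.35 -6.25  3.33  3.59] ((-6.963711738586426, -1.3658313751220703), (10.145207405090332, 11.109179496765137), 89.61929321289062)
[(0.69, [0.008, 0.0, 0.095]), (0.3, [0.031, 0.313, 0.047])]
```

The plate is held firmly with its centre 5.0 cm along -tool x, its bottom 3.7 cm below the TCP, and no sag. I turn to the easel's yaw and carry it over.

Call:
carry_out(increments=[0,0,0,0,0.107,0,0,0,0,0.107,0,-0.12,2.4,0,0,0,-0.12,4.4,0,0,0,-0.12,4.4,0,0])

```text
clock: 17.1
eef_pos: [0.477, -0.1121, 0.2224]
tool_rot: [0.02, 1.0, 0.0, 0.0]
ft_force: [0.5, 0.9, -2.5]
grip_width: 0.0073
grasp_force: 58.7
```

Call:
carry_out(increments=[0,-0.12,4.4,0,0,0,-0.12,4.4,0,0,0,-0.12,4.4,0,0,0,-0.12,4.4,0,0,0,-0.12,4.4,0,0])

```text
clock: 17.73
eef_pos: [0.4913, 0.1082, 0.2225]
tool_rot: [0.019, 1.0, 0.0, 0.0]
ft_force: [1.0, 0.2, -1.9]
grip_width: 0.0071
grasp_force: 58.7
```

Call:
carry_out(increments=[0,-0.12,2.2,0,0,0,0,0,0,0,0,0,0,0,0,0,0,0,0,0,0,0,0,0,0])

```text
clock: 18.35
eef_pos: [0.4933, 0.1278, 0.2224]
tool_rot: [0.02, 1.0, -0.0, 0.0]
ft_force: [-0.2, 1.0, -1.3]
grip_width: 0.0073
grasp_force: 58.7
```

```bash
python3 - <<'E'
from h import *
c=held(); o=bot.get_obs(); print(fr(o["eef_pos"],EO,EY),"turn",tyaw()-EY, togo(unfr([-.05,-.0258,.115],EO,EY)))
for n in("side","top"):
    c=bot.camera(n);P=cloud(c,np.ones((420,560),bool));
    for nm in("easel","easel_seat"): print(n,nm,[(round(d["p"],2),world(c,d["xyz"]).round(3).tolist()) for d in bot.place_of(c,nm)[:3]])
    k=(abs(P[:,0]-.545)<.024)&(P[:,1]>.12)&(P[:,1]<.25)&(P[:,2]>.06)&(P[:,2]<.137)
    if k.sum()>30:
        nn,m,Q=plane(P[k],5,.003); yaw=np.arctan2(nn[0],-nn[1]);print(len(Q),nn.round(3),round(yaw,3),m.round(4))
E
```

```text
t 18.35 tcp [0.4933 0.1278 0.2224] f [-0.2  1.  -1.3] 0.007332859373696061 58.73241305351257
side front_plate tool cm [(0.88, [-5.51, 0.09, -1.3])]
side front_plate_near tool cm [(0.85, [2.37, 0.32, -1.27])]
  n tool [ 0.   -1.   -0.01] x [-12.82 -12.61   1.74   2.14] z [-6.28 -6.12  3.46  3.7 ] ((-5.363080024719238, -1.2368183135986328), (10.39979362487793, 15.126222610473633), 89.38602447509766)
top front_plate tool cm [(0.55, [-4.84, 0.26, -0.72])]
top front_plate_near tool cm []
  n tool [-0.002 -1.    -0.027] x [-12.38 -12.2   -4.06  -3.83] z [-6.32 -6.24  3.55  3.72] ((-7.975253105163574, -1.3174324035644531), (10.415334701538086, 8.838862419128418), 89.46810150146484)
[-0.05001918 -0.0259389   0.22228688] turn 3.1437099851748744 [-2.33291196e-03  1.40533174e-02  1.07286873e+01]
side easel [(0.69, [0.548, 0.15, -0.0]), (0.67, [0.717, 0.224, -0.006]), (0.62, [0.462, 0.018, 0.001])]
side easel_seat [(0.67, [0.548, 0.133, 0.046]), (0.64, [0.717, 0.209, 0.04])]
310 [-0.052 -0.81   0.584] -0.064 [0.5445 0.1674 0.0958]
top easel [(0.96, [0.547, 0.151, 0.003]), (0.65, [0.717, 0.227, 0.001]), (0.64, [0.457, 0.015, 0.0])]
top easel_seat [(0.93, [0.545, 0.128, 0.046]), (0.9, [0.721, 0.21, 0.043]), (0.49, [0.381, 0.201, 0.045])]
```

Call:
carry_out(increments=[0,0,0,2.5,0,0,0,0,2.5,0,0,0,0,2.5,0,0,0,0,2.0,0,0,0,0,1.2,0])

```text
clock: 19.68
eef_pos: [0.4927, 0.1285, 0.1142]
tool_rot: [0.019, 1.0, -0.0, -0.001]
ft_force: [-0.4, 0.0, -2.4]
grip_width: 0.0071
grasp_force: 58.8
```

Call:
carry_out(increments=[0,0,0,0.4,0,0,0,0,0.4,0,0,0,0,0.4,0,0,0,0,0.4,0,0,0,0,0.2,0])

```text
clock: 20.3
eef_pos: [0.4932, 0.1286, 0.0972]
tool_rot: [0.019, 1.0, -0.0, -0.0]
ft_force: [0.2, 0.0, -2.7]
grip_width: 0.0075
grasp_force: 58.8
```

```bash
python3 - <<'E'
from h import *
c=held(); o=bot.get_obs(); print(fr(o["eef_pos"],EO,EY))
c=bot.camera("side");cv2.imwrite("pics/s4.png",cv2.resize(c["pixels"][110:220,210:350],None,fx=5,fy=5,interpolation=cv2.INTER_CUBIC))
E
```

```text
t 20.3 tcp [0.4932 0.1286 0.0972] f [ 0.2  0.  -2.7] 0.0074643018045219105 58.81123244762421
side front_plate tool cm [(0.95, [-5.38, -0.05, -1.2])]
side front_plate_near tool cm [(0.56, [2.48, 0.41, -1.4])]
  n tool [ 0.001 -1.    -0.004] x [-12.81 -12.62   1.06   1.71] z [-6.39 -6.16  3.53  3.86] ((-5.554712295532227, -1.337644100189209), (10.65529727935791, 14.671051979064941), 89.74482727050781)
top front_plate tool cm [(0.9, [-4.82, 0.04, -1.09])]
top front_plate_near tool cm []
  n tool [ 0.004 -0.999 -0.038] x [-11.86 -11.73  -4.27  -4.11] z [-6.5  -6.36  2.84  3.2 ] ((-8.060627937316895, -1.5792245864868164), (7.896315574645996, 10.10232162475586), 0.4130500853061676)
[-0.04991685 -0.02586006  0.09745626]
```

View pics/s4.png

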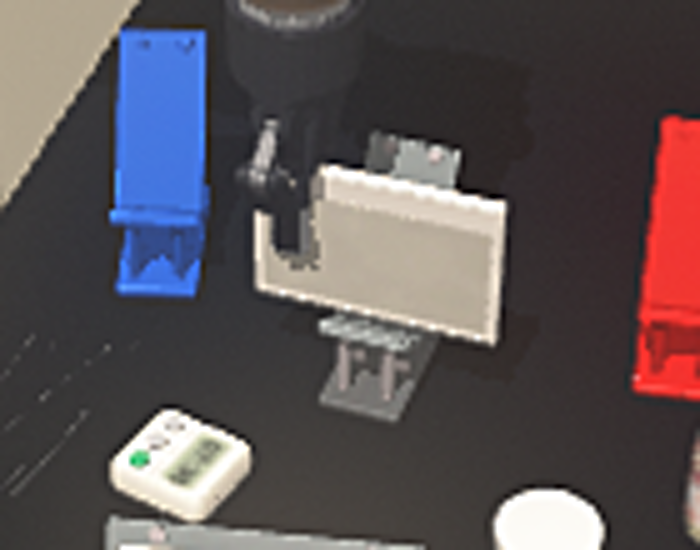

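The plate is upright over the grey easel's ledge, with its bottom edge at about (375,315) and the ledge at (370,330), and roughly centred. I lower it gently to contact.

Call:
carry_out(increments=[0,0,0,0.2,0,0,0,0,0.15,0,0,0,0,0.15,0,0,0,0,0.1,0,0,0,0,0,0])

```text
clock: 21.38
eef_pos: [0.4932, 0.1286, 0.0912]
tool_rot: [0.019, 1.0, -0.0, -0.0]
ft_force: [-0.8, 0.3, -2.1]
grip_width: 0.0071
grasp_force: 58.8
```

Call:
carry_out(increments=[0,0,0,0.1,0,0,0,0,0.1,0,0,0,0,0.1,0,0,0,0,0,0,0,0,0,0,0])

```text
clock: 22.0
eef_pos: [0.4938, 0.1292, 0.089]
tool_rot: [0.019, 1.0, 0.001, 0.001]
ft_force: [-1.9, 2.5, 5.0]
grip_width: 0.0074
grasp_force: 59.9
```

Contact at TCP z≈0.089. I open slowly while moving back, so the plate leans against the rear finger on its way to the board.

Call:
carry_out(increments=[1.2,0,0.4,0,0,1.9,0,0.35,0,0,2.7,0,0.3,0,0,3.5,0,0.3,0,0,4.3,0,0.3,0,0])

```text
clock: 22.62
eef_pos: [0.4938, 0.1453, 0.0882]
tool_rot: [0.019, 1.0, -0.0, -0.0]
ft_force: [0.2, 0.7, -0.4]
grip_width: 0.0431
grasp_force: 0.0
```

```bash
python3 - <<'E'
from h import *
held(); print(fr(bot.get_obs()["eef_pos"],EO,EY))
E
```

```text
t 22.625 tcp [0.4938 0.1453 0.0882] f [ 0.2  0.7 -0.4] 0.04305903228446867 0.0
side front_plate tool cm [(0.73, [-5.3, -1.2, -1.07])]
side front_plate_near tool cm [(0.9, [2.14, -0.96, -1.32])]
top front_plate tool cm [(0.87, [-4.88, -1.34, -0.97])]
top front_plate_near tool cm [(0.62, [2.56, -1.06, -0.65])]
  n tool [ 0.003 -1.    -0.012] x [-12.38 -12.22   2.16   2.37] z [-6.35 -6.26  3.74  3.97] ((-5.086263179779053, -1.1489214897155762), (14.872882843017578, 10.48946762084961), 1.341687798500061)
[-0.05006215 -0.00946473  0.08832641]
```

The plate stands balanced upright and doesn't lean by itself. I bring the fingers close around it again, then push its top back with the front finger.

Call:
carry_out(increments=[2.4,0,-0.9,0,0,2.4,0,0,0,0,2.4,0,0.4,0,0,2.4,0,0.4,0,0,2.4,0,0.4,0,0])

```text
clock: 23.65
eef_pos: [0.4941, 0.1487, 0.0883]
tool_rot: [0.019, 1.0, 0.0, 0.0]
ft_force: [-0.2, -0.4, -0.9]
grip_width: 0.0241
grasp_force: 0.0
```

```bash
python3 - <<'E'
from h import *
held(); print(fr(bot.get_obs()["eef_pos"],EO,EY))
E
```

```text
t 23.65 tcp [0.4941 0.1487 0.0883] f [-0.2 -0.4 -0.9] 0.02409999140302507 0.0
side front_plate tool cm [(0.61, [-5.41, -0.54, -0.89])]
side front_plate_near tool cm [(0.74, [2.27, 0.07, -1.13])]
  n tool [ 0.001 -0.962 -0.272] x [-12.87 -12.61   1.62   1.96] z [-5.91 -5.67  3.59  3.83] ((-5.420905113220215, -0.9580168724060059), (15.153199195861816, 10.063091278076172), 0.5351119041442871)
top front_plate tool cm [(0.67, [-4.82, -0.37, -0.42])]
top front_plate_near tool cm [(0.63, [2.57, -0.39, -0.5])]
  n tool [-0.003 -0.96  -0.28 ] x [-12.44 -12.25   1.53   2.09] z [-5.93 -5.8   3.4   3.62] ((-5.090914726257324, -1.1637954711914062), (9.869682312011719, 14.803909301757812), 89.36962127685547)
[-0.05005134 -0.00638396  0.08833859]
```

Now it is leaning about 0.28 rad onto the rear finger. I continue opening and moving back.

Call:
carry_out(increments=[3.2,0,0.4,0,0,4.0,0,0.4,0,0,5.0,0,0.4,0,0,6.4,0,0.4,0,0,7.8,0,0,0,0])

```text
clock: 24.68
eef_pos: [0.4946, 0.1644, 0.0883]
tool_rot: [0.019, 1.0, -0.0, 0.0]
ft_force: [0.4, -0.2, -0.3]
grip_width: 0.0775
grasp_force: 0.0
```

```bash
cat >> h.py <<'E'
def final():
    o=bot.get_obs();print(o["clock"],"tool in easel",fr(o["eef_pos"],EO,EY).round(4),o["ft_force"].round(1))
    for n in("side","top"):
        c=bot.camera(n); d=bot.regions_of(c,"front_plate"); print(n,[(round(x["p"],2),fr(world(c,x["xyz"]),EO,EY).round(4).tolist()) for x in bot.place_of(c,"front_plate")[:2]])
        if d:
            P=cloud(c,d[0]["mask"]);nn,m,Q=plane(P);q=np.array([fr(p,EO,EY) for p in Q]);print("  n",nn.round(3),"yaw",np.arctan2(nn[0],-nn[1]).round(3),"x",np.percentile(q[:,0],[.5,99.5]).round(3),"m",fr(m,EO,EY).round(4),"z",np.percentile(q[:,2],[.5,99.5]).round(3))
E
python3 - <<'E'
from h import *
final()
E
```

```text
24.675 tool in easel [-0.0501  0.0099  0.0883] [ 0.4 -0.2 -0.3]
side [(0.61, [0.0054, 0.0002, 0.0883]), (0.17, [0.2366, -0.0648, 0.0005])]
  n [-0.037 -0.817  0.576] yaw -0.045 x [-0.068  0.079] m [0.0127 0.0014 0.0907] z [0.052 0.132]
top [(0.86, [-0.0016, 0.0018, 0.083])]
  n [-0.036 -0.818  0.574] yaw -0.044 x [-0.073  0.074] m [0.0241 0.0013 0.0904] z [0.05  0.133]
```

The plate lies flat on the board and at home (normal at 35°, n≈8 mm). I retreat straight up.

Call:
carry_out(increments=[8.2,0,0,-1.5,0,8.2,0,0,-3,0,8.2,0,0,-3,0,8.2,0,0,-3,0,8.2,0,0,-3,0])

```text
clock: 25.6
eef_pos: [0.4947, 0.1641, 0.2256]
tool_rot: [0.019, 1.0, 0.0, 0.001]
ft_force: [0.6, -0.0, -0.7]
grip_width: 0.0816
grasp_force: 0.0
```

Call:
carry_out(increments=[8.2,0,0,-2,0,8.2,0,0,0,0,8.2,0,0,0,0,8.2,0,0,0,0,8.2,0,0,0,0])

```text
clock: 26.22
eef_pos: [0.4942, 0.1639, 0.2424]
tool_rot: [0.019, 1.0, -0.0, -0.001]
ft_force: [-0.1, -1.1, 0.3]
grip_width: 0.0821
grasp_force: 0.0
```

```bash
python3 - <<'E'
from h import *
final()
c=bot.camera("side");cv2.imwrite("pics/s5.png",cv2.resize(c["pixels"][110:290,200:390],None,fx=3,fy=3))
print([(t,[fr(world(c,x["xyz"])).round(3).tolist() for x in bot.place_of(c,t)[:1]]) for t in("rear_plate",)])
E
```

```text
26.225 tool in easel [-0.0506  0.0094  0.2424] [-0.1 -1.1  0.3]
side [(0.76, [0.0042, 0.0041, 0.0889])]
  n [-0.037 -0.819  0.572] yaw -0.045 x [-0.07   0.078] m [0.0048 0.0025 0.0924] z [0.051 0.133]
top [(0.93, [-0.0012, 0.0058, 0.0867])]
  n [-0.035 -0.818  0.574] yaw -0.043 x [-0.073  0.074] m [0.0161 0.0036 0.0937] z [0.051 0.132]
[('rear_plate', [[0.008, 0.004, 0.091]])]
```

View pics/s5.png

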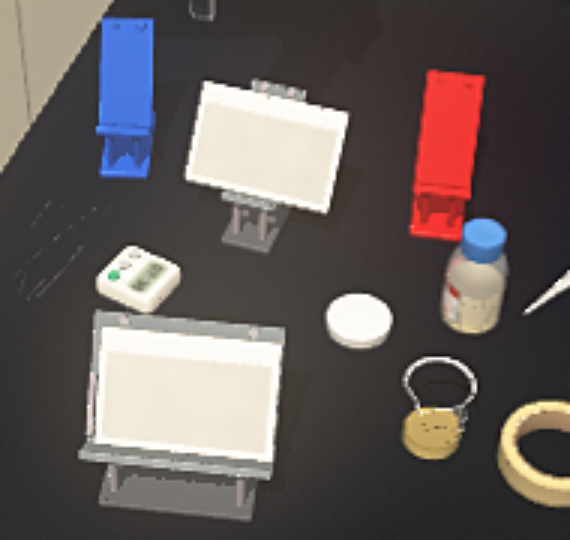

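The plate leans centred on the grey easel at (268,145), the rear plate is still in the rack at (185,395), and the bystanders are unmoved. I hand the job in.

```bash
python3 -c "
from workcell import bot
print(bot.job_done())"
```

```text
the job is handed in; nothing more can be done
None
```

The front plate now leans flat on the grey easel, centred to within a few mm and released; the rear plate is still in the rack, the bystanders look unmoved, and I handed the job in at about 26 s (no verdict was returned).

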